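Steady the slide stand with its ballast ring and present the notched slide label up

ROBOT

A 6-joint arm with a two-finger parallel gripper is mounted at the origin on a cart in front of the work surface, level with it; the furniture and walls round the work are solid. World frame = base frame: x ahead of the robot, y to its left, z up, the work surface at z = 0. Lengths are in mm, angles in rad, forces in N, time in s.
With the tool pointing down it reaches from about 275 to 750 mm from the base axis. Payload 10.2 kg.
Tool frame: the origin (TCP) lies between the finger pads; the fingertips stand 19 mm ahead of it and the grasp point (between the pads) is the TCP; z points along the fingers, y is the line along which they close (so a half turn about z gives the same grasp; the last joint's range is limited). The gripper opens to 85 mm and grips with 20 to 120 N. Pads are 22 mm wide; open, the fingers measure 114 mm over their backs; the gripper's body (76 mm by 85 mm) begins 54 mm behind the grasp point. The pads swing forward as they close: fully open they stand 13 mm farther back than shut.
Start: joints at [0.983, 0.313, 1.498, -0, 1.331, -0.223], TCP at [187.313, 490.454, 250.294] pointing down, gripper open.
Joint ranges: [-2.94, 2.94], [-0.97, 2.17], [0.19, 2.56], [-1.23, 4.37], [0.02, 3.11], [-2.88, 2.88]. Speed limits (rad/s): [2.39, 2.39, 3.01, 3.14, 3.14, 3.14].

INTERFACE

Orientations are given as a unit quaternion [w, x, y, z].
In Python, from rig import sense, capture, finish_job gives the robot as it stands. The module is installed in compiled form; this text tells all that it offers.
- The arm moves only by the tool move_arm, never from a script. Its argument "moves" is a list of rows, each an object with "turn": the turn, a rotation vector about the tool's x, y, z in rad, a list of three; "translation": the shift along the tool's x, y, z in mm, a list of three; "hand": the opening, from 0 (shut) to 1 (fully open). In form: [{"turn": [wx, wy, wz], "translation": [x, y, z], "hand": hand}, ...]. A call has 1 to 10 rows; each row shifts and turns the commanded pose from where the row before left it, along the tool's axes as they then stand; what a row does not reach is not made up. A row lasts 1/12 s, in which the tool goes at most 41.7 mm and 7.16 degrees, less where a joint would pass 70% of its speed; a pose out of reach is approached as far as the arm can. A call with a gripper value outside its range is refused whole. The fingers move at their own pace and stop on an object; "grip_force" is the grip in N (left out, the last holds). Time passes only in rows, so rows that do not move let the fingers close. It gives the time, the measured TCP pose, the force, the opening and the grip force at its end, in the units of the state.
- sense(): the state, without advancing time (a new reading comes with each control period).
- capture(name): name is "scene" or "side" or "wrist"; returns a dict with "image" (480x640x3 uint8, blue, green, red), "z_map" (480x640 float32, mm along the optical axis (not along the pixel's ray), 0 where there is no reading), "vertical_fov" (degrees; the focal length in pixels is half the picture's height over the tangent of half this angle, whatever the lens; pixels are square), "cx", "cy" (the principal point, pixels), "k1" (the pictures are not rectified: a ray, as slopes to the right and down, at radius r is drawn at 1 + k1 r^2 times it, then the intrinsics apply), "R" (3x3) and "t" (3): a world point X has camera coordinates R X + t; the wrist camera has in their place "T_tool_cam" (4x4, takes a point from camera to tool coordinates, whose origin is the TCP and whose axes are the flange's). Camera axes: x right, y down, z forward; pixel columns grow to the right and rows downward; lengths in mm; the calibration is good to about 2 mm. A picture is of the moment at which its call begins: read the wrist's pose just before it.
- finish_job(): hands the job in; it is judged then, once.
The state is a dict: "time_s": time; "joints": joint angles; "dq": joint speeds; "tau": joint torques, N m; "eef_pos": TCP position; "ee_rot": TCP orientation; "force": force on the tool from outside, world axes, zero at the start; "wrist_torque": the same for the moment, N m; "grip_width": opening from 0.0 (shut) to 1.0 (fully open); "grip_force": force on a finger pad.
Only numpy, scipy, OpenCV 4.12 (cv2) and the standard library are available. Lean on these libraries where they do the work, as an engineer would, in place of code of your own. Each camera call takes 0.05 s, during which the arm holds its last target. There are 200 camera calls.

TASK

Slide the loose ballast ring over the middle post of the round slide stand and down until it rests on the stand's disc, so that the light stand stays put. Then draw out the one glass slide that has a notched corner (the notch marks its frosted label end), holding it by its clear part with the fingers off the frosted end, and present it to the overhead camera: at least 15 cm above the bench, frosted label face tipped about 45 degrees or more from upright so that it looks up. Finish while holding it still like that; leave the ring on, the stand and the other slides in place, and the things around undisturbed.

Things in the scene. Friction and masses are not known exactly. Their poses are not given: they have to be found in the camera images.
- stand: loose light stand, any yaw: grey disc 180 mm across, top 10 mm above the bench, steel post 12 mm thick in the middle (45 mm above the disc, tapered top). Four slots, middles 66 mm from the axis at its -x, +x, -y, +y, each square to the line to the post: white cheeks 14 mm above the disc hold the last 8 mm of a slide's ends, 0.8 mm play a side. Origin: centre of underside, z up
- seat (a point): point on the stand's axis at the top of the disc, 10 mm above the bench, where the ring's underside comes to rest
- post_top (a point): top end of the stand's post, 55 mm above the bench
- ballast_ring: loose dark steel ring lying flat on the bench beside the stand, 50 mm across outside, bore 16 mm (2 mm play all round on the post), 25 mm high, about 0.33 kg. Origin: centre of its underside, z along its axis
- sample_slide: notched slide: clear glass 76 x 35 x 5 mm, 33 g, on a long edge on the disc, in the +y or -y slot, top edge 45 mm above bench. 8 x 8 mm notch in one upper corner; that end is frosted pale for 30 mm on one face; seen on this face the notch is upper left. Origin: middle of lower edge; x to the notched end (frosted x +8 to +38 mm, clear -38 to +8), y out of the frosted face, z to notched edge
- frosted_end: the frosted 30 mm end of the notched slide, one solid piece with it. Origin: its middle, 23 mm from the slide's middle along the slide's x and 17.5 mm above the lower edge; axes as those of the slide
- blank_0: slide of the same glass and size, with four square corners and no frosting, in the slot across the post from the notched slide. Origin: middle of its lower long edge, x along its length
- blank_1: another such slide without notch, in the stand's +x slot. Origin: middle of its lower long edge, x along its length
- timer: loose bench timer, 62 x 64 x 19 mm, a bystander. Origin: centre of its underside
- vial_a: loose glass vial with cap, 23 mm across, 51 mm high, a bystander. Origin: centre of its underside
- vial_b: another such vial, a bystander. Origin: centre of its underside
- tweezers: loose steel tweezers lying flat, 131 mm long, a bystander. Origin: middle of the underside
Mind the look-alikes: they are no part of the job. Leave any green look-alike of the sample_slide alone.

How it is judged (in metres and radians):
On the way, in this order (a step that is already met when the one before it is completed fails the run):
1. the ballast ring is over the post, down on the stand's disc and let go, with the notched slide still in its slot (horizontal distance between ballast_ring and seat below 0.005 m and distance between ballast_ring and seat below 0.006 m and contact force between the fingers and ballast_ring below 0.1 N and z of sample_slide in the frame of stand below 0.015 m), for 0.2 s.
2. the notched slide is drawn clear of its slot (z of sample_slide in the frame of stand above 0.04 m and contact force between the fingers and sample_slide above 0.3 N), for 0.1 s.
At the end, for the whole second after the job is handed in: Fingers hold the notched slide still, none on its frosted end; its lower edge is over 13 cm up and the label face's normal within 55 degrees of straight up. The ring lies on the disc round the post (5 mm), the stand is level, the other slides are in their slots (angle between sample_slide's own y axis and vertical below 0.96 rad and height (world z) of sample_slide above 0.13 m and contact force between the fingers and sample_slide above 0.3 N and contact force between the fingers and frosted_end below 0.1 N and linear speed of sample_slide below 0.03 m/s and angular speed of sample_slide below 0.2 rad/s and horizontal distance between ballast_ring and seat below 0.005 m and distance between ballast_ring and seat below 0.006 m and angle between stand's own z axis and vertical below 0.05 rad and z of each of blank_0, blank_1 in the frame of stand below 0.015 m); the arm keeps its last pose, push and grip.
It fails at once if the stand is dragged more than 40 mm or tipped (distance of stand from where it was at the start of the episode above 0.04 m or angle between stand's own z axis and vertical above 0.25 rad).
It fails at once if one of the other slides is pulled out of its slot (z of any of blank_0, blank_1 in the frame of stand above 0.03 m).
It fails at once if a bystander is moved more than 30 mm (distance of any of timer, vial_a, vial_b, tweezers from where it was at the start of the episode above 0.03 m).
It also fails if it takes over 48 s, if anything falls off the work surface, if the arm or the gripper's body presses on something with over 40 N, if the wrist force passes 120 N, or if a joint passes its speed limit or range.

## Working session

There is one attempt and no reset: what is moved stays moved. The work goes in short steps, Python scripts to look and compute and a tool call to move; the robot and the scene stay as the last step left them, time stands still between calls to the robot, and variables do not carry over. Pictures are saved under pics/ and viewed, at most 10 in all, crops included, and the job is handed in when it is done.

Besides the shell and the picture viewer there is one more tool, called after "Call:" by a JSON object that holds its "api" and its "payload", one argument or row to a line. move_arm: Moves the arm, as the interface text tells. Its arguments: {"type":"object","properties":{"moves":{"type":"array","items":{"type":"object","properties":{"turn":{"type":"array","items":{"type":"number"}},"translation":{"type":"array","items":{"type":"number"}},"hand":{"type":"number"}}}},"grip_force":{"type":"number"}},"required":["moves"]}

```bash
mkdir -p pics; cat > h.py <<'E'
import numpy as np,cv2,pickle
from rig import sense,capture,finish_job
from scipy.spatial.transform import Rotation as Rn
def cam(name):
    s=sense(); c=capture(name); c['s']=s
    if name=='wrist':
        q=s['ee_rot']; T=np.eye(4); T[:3,:3]=Rn.from_quat([q[1],q[2],q[3],q[0]]).as_matrix(); T[:3,3]=s['eef_pos']
        M=np.linalg.inv(T@np.array(c['T_tool_cam'])); c['R']=M[:3,:3]; c['t']=M[:3,3]
    c['R']=np.array(c['R']);c['t']=np.array(c['t'])
    c['f']=240/np.tan(np.radians(c['vertical_fov'])/2)
    c['K']=np.array([[c['f'],0,c['cx']],[0,c['f'],c['cy']],[0,0,1.]]); c['D']=np.array([c['k1'],0,0,0.])
    return c
def rays(c,px): 
    p=cv2.undistortPoints(np.array(px,float).reshape(-1,1,2),c['K'],c['D']).reshape(-1,2)
    return np.c_[p,np.ones(len(p))]
def at_z(c,px,z):
    d=rays(c,px)@c['R']; o=-c['R'].T@c['t']
    return o+d*((z-o[2])/d[:,2])[:,None]
def cloud(c):
    v,u=np.mgrid[:480,:640]; r=rays(c,np.c_[u.ravel(),v.ravel()])
    P=(r*c['z_map'].reshape(-1,1)-c['t'])@c['R']; P[c['z_map'].ravel()==0]=np.nan
    return P.reshape(480,640,3)
def proj(c,X):
    return cv2.projectPoints(np.array(X,float).reshape(-1,1,3),cv2.Rodrigues(c['R'])[0],c['t'],c['K'],c['D'])[0].reshape(-1,2)
E
python3 - <<'E'
from h import *
for n in('scene','side','wrist'):
    c=cam(n); cv2.imwrite(f'pics/{n}0.png',c['image']); pickle.dump(c,open(n+'0.pkl','wb'))
    print(n,c['vertical_fov'],-c['R'].T@c['t'],c['R'][2])
print(c['s']); print(c['T_tool_cam'])
E
```

```text
scene 56.71482513616751 [ 240.78676651 -610.6650471   680.27268674] [ 0.3490368   0.65199653 -0.6731076 ]
side 54.96469893759059 [241.6506773  760.62266075 786.72843864] [ 0.25781965 -0.70803839 -0.65742731]
wrist 68.8547327081163 [109.2051144  520.1994576  373.70000134] [ 0.30147033 -0.11610545 -0.94638003]
{'time_s': 0.1, 'joints': array([ 9.82605633e-01,  3.13418915e-01,  1.49834588e+00, -8.42329746e-06,
        1.33099201e+00, -2.23407428e-01]), 'dq': array([ 0.00107896, -0.00115393, -0.0014414 ,  0.00050982,  0.00056219,
       -0.0018558 ]), 'tau': array([ 3.33651435e-03, -4.12902474e+01, -2.60138583e+01, -1.17395020e-04,
        3.05458532e-03,  3.41496730e-05]), 'eef_pos': array([187.19501956, 490.27831973, 249.78529744]), 'ee_rot': array([-2.26017025e-04,  1.81381035e-01,  9.83412722e-01, -5.36416650e-04]), 'force': array([-0.00842515,  0.29502268, -0.53482445]), 'wrist_torque': array([ 0.00161942, -0.02388453,  0.03130724]), 'grip_force': 0.0, 'grip_width': 1.0000512675953555}
[[ 2.86229412e-04 -9.46299657e-01 -3.23290700e-01  8.35634954e+01]
 [ 9.99999957e-01  2.48455853e-04  1.58110676e-04 -1.10066683e-02]
 [-6.92966121e-05 -3.23290732e-01  9.46299687e-01 -1.23893889e+02]
 [ 0.00000000e+00  0.00000000e+00  0.00000000e+00  1.00000000e+00]]
```

View pics/scene0.png

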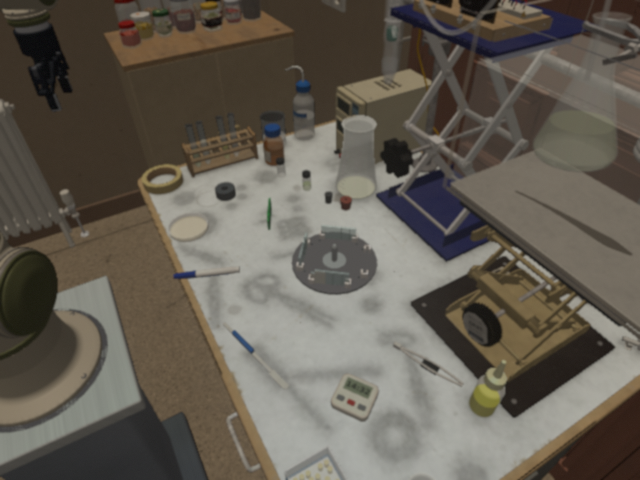

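View pics/side0.png

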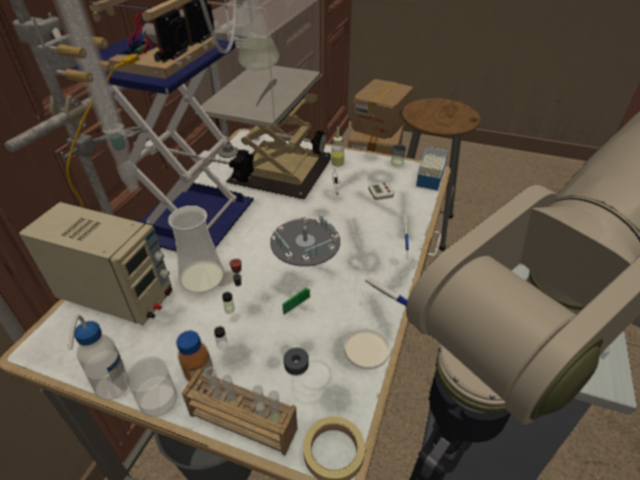

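Scene shows the stand at (335,262), a dark ring at (225,191), a green decoy at (268,213). The side view has the stand at (305,240), the ring at (295,360) and the decoy at (297,300). Next I measure these and enlarge both views of the stand and ring.

```bash
python3 - <<'E'
from h import *
S=pickle.load(open('scene0.pkl','rb'));D=pickle.load(open('side0.pkl','rb'))
print('ring',at_z(S,[[225,188]],25),at_z(D,[[295,357]],25))
print('stand',at_z(S,[[335,262]],10),at_z(D,[[305,241]],10))
for c,n in((S,'scene'),(D,'side')):
    P=cloud(c); z=P[...,2]
    img=c['image'].astype(int); 
    # ring: dark, near
    print(n)
    for nm,ctr,lo,hi,r in(('ringtop',at_z(S,[[225,188]],25)[0],20,30,45),('disc',at_z(S,[[335,262]],10)[0],6,14,110),('post',at_z(S,[[335,262]],10)[0],46,65,30)):
        m=(z>lo)&(z<hi)&(np.hypot(P[...,0]-ctr[0],P[...,1]-ctr[1])<r)
        q=P[m]; 
        if len(q): print(nm,len(q),q.mean(0),(q.min(0)+q.max(0))/2,q.max(0)-q.min(0))
    print([ (k,at_z(c,[v],0)[0].round()) for k,v in (dict(vial1=[345,208],vial2=[328,202],vial3=[306,188],green=[268,225],tim=[355,398]) if n=='scene' else dict(vial1=[229,312],vial2=[221,347],red=[237,284],tim=[381,190])).items()])
a=cv2.resize(S['image'][220:300,285:385],(800,600),interpolation=cv2.INTER_CUBIC)
b=cv2.resize(D['image'][205:275,260:350],(800,600),interpolation=cv2.INTER_CUBIC)
cv2.imwrite('pics/c1.png',cv2.resize(np.vstack([a,b]),(450,600))) 
w=pickle.load(open('wrist0.pkl','rb'))['image']
cv2.imwrite('pics/c1.png',np.hstack([cv2.resize(np.vstack([a,b]),(400,600)),cv2.resize(w,(400,600))]))
E
```

```text
ring [[464.75801761 282.08267259  25.        ]] [[466.01679695 289.1752303   25.        ]]
stand [[577.882371   -60.34414409  10.        ]] [[577.55970443 -47.2406345   10.        ]]
scene
ringtop 194 [464.06785514 285.29234475  24.14373519] [464.43609698 287.59332038  24.03234038] [49.76837197 52.27048637  7.79614471]
disc 3097 [579.37416848 -60.71796754   9.45725221] [579.77329723 -53.39049401   9.9785549 ] [178.59578195 179.74382094   7.94644269]
post 25 [578.69749944 -55.12927446  50.64956269] [579.58440513 -53.7915728   50.8067081 ] [ 9.4509134  10.4740813   8.35299891]
[('vial1', array([697.,  91.,   0.])), ('vial2', array([673., 132.,   0.])), ('vial3', array([653., 210.,   0.])), ('green', array([509., 128.,   0.])), ('tim', array([ 455., -330.,    0.]))]
side
ringtop 425 [464.22693801 289.84675791  24.30854453] [464.57452839 288.74438716  24.32753773] [48.88692163 50.19476936  8.19927616]
disc 1818 [580.64955416 -44.92274885   9.83141283] [578.76614896 -51.53245491   9.98146777] [178.51635047 181.30727195   7.96135596]
post 14 [579.13364697 -50.43813875  50.9590447 ] [579.31967413 -49.96041868  51.48606211] [8.26470738 7.42615609 7.04788314]
[('vial1', array([653., 216.,   0.])), ('vial2', array([624., 303.,   0.])), ('red', array([675., 136.,   0.])), ('tim', array([ 454., -343.,    0.]))]
```

View pics/c1.png

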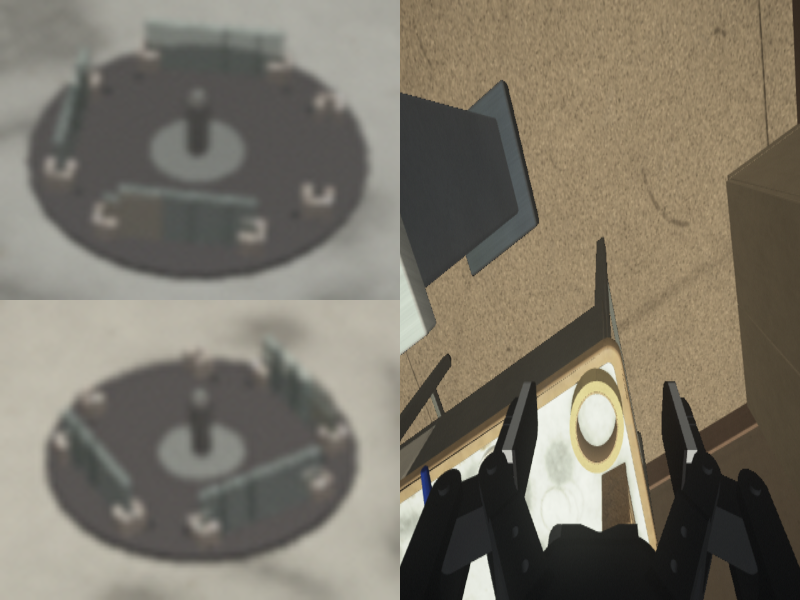

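The grey stand has three slides: top, left and bottom in the scene view, with the right slot empty. So left is the +x slot and the sample is the top or bottom one. The ring fits at about (464,288). Now the stand yaw.

```bash
cat >> h.py <<'E'
def rot(s):
    q=s['ee_rot']; return Rn.from_quat([q[1],q[2],q[3],q[0]])
def todo(s,target,yaw=None):
    """tool-frame shift to world TCP target, then yaw turn (of tool y axis) about tool z, keeping tool down"""
    R=rot(s); d=R.inv().apply(np.array(target)-s['eef_pos']); ya=R.as_matrix()[:,1]
    y=np.degrees(np.arctan2(ya[1],ya[0])); z=R.as_matrix()[:,2]
    print('pos',s['eef_pos'].round(1),'shift',d.round(1),'y-axis deg',y.round(2),'z',z.round(4),'t',round(s['time_s'],2),'hand',round(s['grip_width'],3))
    if yaw is not None:
        a=(y-yaw+90)%180-90; print('turn z deg',a,'rad',np.radians(a),'j6',s['joints'][5])
E
python3 - <<'E'
from h import *
for n in('scene0','side0'):
    c=pickle.load(open(n+'.pkl','rb'));P=cloud(c).reshape(-1,3)
    r=np.hypot(P[:,0]-579.3,P[:,1]+52); m=(P[:,2]>22)&(P[:,2]<50)&(r>50)&(r<85)
    a=np.degrees(np.arctan2(P[m,1]+52,P[m,0]-579.3)); h=np.histogram(a,36,(-180,180)); print(n,h[0])
    for k in range(36):
        mm=m.copy(); 
    Q=P[m]
    best=[]
    for th in range(0,90):
        t=np.radians(th);u=(Q[:,0]-579.3)*np.cos(t)+(Q[:,1]+52)*np.sin(t);v=-(Q[:,0]-579.3)*np.sin(t)+(Q[:,1]+52)*np.cos(t)
        e=np.minimum(abs(abs(u)-66),abs(abs(v)-66)); best.append((np.median(e),th))
    print(sorted(best)[:4])
todo(sense(),[464.5,288,200])
E
```

```text
scene0 [ 0  5 46 60 61 59 57 76 16  0  6 11  0  0  0  0  9  6  0  5 61 52 46 45
 54 54 18  0  2 24 22 16 19 19 31 34]
[(np.float64(2.2723118685377415), 48), (np.float64(2.2818172198870528), 50), (np.float64(2.2922975001627393), 49), (np.float64(2.301561471929624), 52)]
side0 [ 0  8 38 23 19 21 20 22 12  0  2 10  0  0  0  0  4  9  0  0 27 21 20 19
 23 29 21  0  5 47 42 36 35 34 42  7]
[(np.float64(2.035745648660466), 55), (np.float64(2.05365358357092), 54), (np.float64(2.08967720537656), 56), (np.float64(2.138591889532691), 53)]
pos [187.2 490.3 249.9] shift [-331.2  -90.    49.9] y-axis deg 69.1 z [-6.e-04 -8.e-04 -1.e+00] t 0.15 hand 1.002
```

Call:
{"api": "move_arm", "payload": {
  "moves": [
    {"translation": [-37,-10,2],"turn": [0,0,0],"hand": 1},
    {"translation": [-37,-10,4],"turn": [0,0,0],"hand": 1},
    {"translation": [-37,-10,6],"turn": [0,0,0],"hand": 1},
    {"translation": [-37,-10,6],"turn": [0,0,0],"hand": 1},
    {"translation": [-37,-10,6],"turn": [0,0,0],"hand": 1},
    {"translation": [-37,-10,6],"turn": [0,0,0],"hand": 1},
    {"translation": [-37,-10,6],"turn": [0,0,0],"hand": 1},
    {"translation": [-37,-10,6],"turn": [0,0,0],"hand": 1},
    {"translation": [-35,-10,6],"turn": [0,0,0],"hand": 1},
    {"translation": [0,0,0],"turn": [0,0,0],"hand": 1}
  ]
}}

```text
time_s: 0.98
eef_pos: [468.1, 284.4, 200.6]
ee_rot: [-0.0, 0.184, 0.983, -0.001]
force: [0.4, 0.4, -0.6]
grip_width: 1.001
grip_force: 0.0
```

Call:
{"api": "move_arm", "payload": {
  "moves": [
    {"translation": [0,0,0],"turn": [0,0,0.12],"hand": 1},
    {"translation": [0,0,0],"turn": [0,0,0.12],"hand": 1},
    {"translation": [0,0,0],"turn": [0,0,0.12],"hand": 1},
    {"translation": [0,0,0],"turn": [0,0,0.12],"hand": 1},
    {"translation": [0,0,0],"turn": [0,0,0.12],"hand": 1},
    {"translation": [0,0,0],"turn": [0,0,0.12],"hand": 1},
    {"translation": [0,0,0],"turn": [0,0,0.12],"hand": 1},
    {"translation": [0,0,0],"turn": [0,0,0.12],"hand": 1},
    {"translation": [0,0,0],"turn": [0,0,0.12],"hand": 1},
    {"translation": [0,0,0],"turn": [0,0,0],"hand": 1}
  ]
}}

```text
time_s: 1.82
eef_pos: [464.1, 288.4, 202.1]
ee_rot: [-0.0, 0.663, 0.749, -0.0]
force: [0.4, -0.8, -0.7]
grip_width: 1.0
grip_force: 0.0
```

```bash
cat >> h.py <<'E'
def circ(P,c0,lo,hi,r):
    m=(P[...,2]>lo)&(P[...,2]<hi)&(np.hypot(P[...,0]-c0[0],P[...,1]-c0[1])<r); return P[m],m
E
python3 - <<'E'
from h import *
c=cam('wrist'); pickle.dump(c,open('w1.pkl','wb')); P=cloud(c)
q,m=circ(P,(464.5,288),18,32,45); print(len(q),q.mean(0),(q.min(0)+q.max(0))/2,q.max(0)-q.min(0))
todo(c['s'],[464.5,288,60],7)
print(proj(c,[464.5,288,25]))
cv2.imwrite('pics/w1.png',c['image'])
E
```

```text
2166 [464.82096392 290.67707517  24.89074794] [464.95951447 289.74982173  22.9014763 ] [49.21215123 49.46403949  9.76515119]
pos [464.1 288.4 202.1] shift [ -0.5   0.4 142.1] y-axis deg 6.99 z [-5.e-04 -1.e-04 -1.e+00] t 1.82 hand 1.0
turn z deg -0.011752288323336302 rad -0.0002051161258859024 j6 0.21956942080829275
[[319.54367901 216.36495857]]
```

View pics/w1.png

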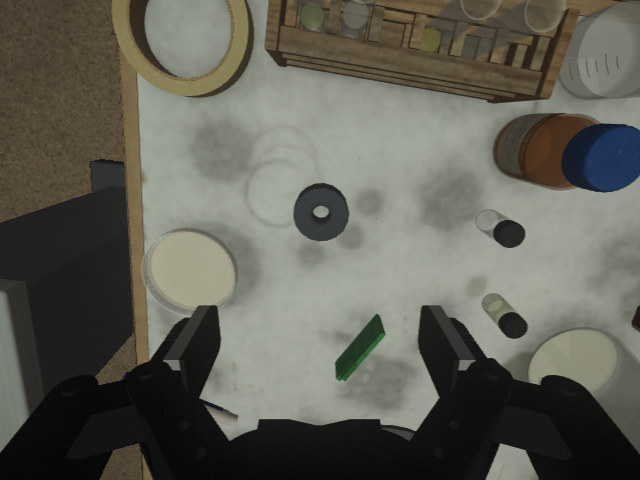

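The ring's bore is at (321,212), nearly under the TCP; green decoy at (360,348), bystander vials at right. Refine the ring centre.

```bash
python3 - <<'E'
from h import *
c=pickle.load(open('w1.pkl','rb'));P=cloud(c)
q,m=circ(P,(465,290),23.5,27,40)
xy=at_z(c,np.argwhere(m)[:,::-1],25)[:,:2]
def fit(p):
    A=np.c_[p,np.ones(len(p))];s=np.linalg.lstsq(A,(p**2).sum(1),rcond=None)[0];return s[:2]/2,np.sqrt(s[2]+(s[:2]**2).sum()/4)
M=m.astype(np.uint8); cs,_=cv2.findContours(M,cv2.RETR_CCOMP,cv2.CHAIN_APPROX_NONE)
for k in cs:
    if len(k)>15: print(len(k),fit(at_z(c,k[:,0],25)[:,:2]))
g=c['image'].max(2); 
u,v=321,212; b=(g[v-20:v+20,u-20:u+20]>110).astype(np.uint8); mm=cv2.moments(b); print(at_z(c,[[u-20+mm['m10']/mm['m00'],v-20+mm['m01']/mm['m00']]],20),b.sum())
todo(c['s'],[464.5,288,60])
E
```

```text
158 (array([464.97674555, 289.68962002]), np.float64(24.172072981667373))
80 (array([465.18972819, 289.74874049]), np.float64(9.530736819455027))
[[464.86188478 291.4955531   20.        ]] 136
pos [464.1 288.4 202.1] shift [ -0.5   0.4 142.1] y-axis deg 6.99 z [-5.e-04 -1.e-04 -1.e+00] t 1.82 hand 1.0
```

Call:
{"api": "move_arm", "payload": {
  "moves": [
    {"translation": [1.2,1,20],"turn": [0,0,0],"hand": 1},
    {"translation": [0,0,35],"turn": [0,0,0],"hand": 1},
    {"translation": [0,0,35],"turn": [0,0,0],"hand": 1},
    {"translation": [0,0,35],"turn": [0,0,0],"hand": 1},
    {"translation": [0,0,25],"turn": [0,0,0],"hand": 1},
    {"translation": [0,0,15],"turn": [0,0,0],"hand": 1},
    {"translation": [0,0,10],"turn": [0,0,0],"hand": 1},
    {"translation": [0,0,5],"turn": [0,0,0],"hand": 1},
    {"translation": [0,0,0],"turn": [0,0,0],"hand": 1},
    {"translation": [0,0,0],"turn": [0,0,0],"hand": 1}
  ]
}}

```text
time_s: 2.7
eef_pos: [465.7, 289.8, 23.1]
ee_rot: [0.0, 0.661, 0.751, 0.001]
force: [-0.3, 0.2, 1.2]
grip_width: 0.997
grip_force: 0.0
```

Call:
{"api": "move_arm", "payload": {
  "moves": [
    {"translation": [0,0,0],"turn": [0,0,0],"hand": 0.4},
    {"translation": [0,0,0],"turn": [0,0,0],"hand": 0.4},
    {"translation": [0,0,0],"turn": [0,0,0],"hand": 0.4},
    {"translation": [0,0,0],"turn": [0,0,0],"hand": 0.4},
    {"translation": [0,0,0],"turn": [0,0,0],"hand": 0.4},
    {"translation": [0,0,0],"turn": [0,0,0],"hand": 0.4}
  ],
  "grip_force": 50
}}

```text
time_s: 3.2
eef_pos: [465.6, 289.8, 23.4]
ee_rot: [0.0, 0.661, 0.75, 0.001]
force: [-2.7, -1.3, 7.8]
grip_width: 0.539
grip_force: 51.0
```

```bash
python3 - <<'E'
from h import *
for n in('scene0','side0'):
    P=cloud(pickle.load(open(n+'.pkl','rb'))).reshape(-1,3)
    for y in range(300,-260,-40):
        m=(abs(P[:,1]-y)<20)&(P[:,0]>380)&(P[:,0]<780)&(P[:,2]>60)&(P[:,2]<500)
        if m.any(): print(n,y,P[m,0].min().round(),P[m,2].max().round(),end=' | ')
    print()
todo(sense(),[580,-112,170],7)
E
```

```text
scene0 180 722.0 186.0 | scene0 140 716.0 186.0 | scene0 100 725.0 435.0 | scene0 60 779.0 440.0 | scene0 -20 708.0 486.0 | scene0 -60 708.0 480.0 | scene0 -100 750.0 467.0 | scene0 -140 754.0 500.0 | scene0 -180 706.0 500.0 | scene0 -220 707.0 458.0 | 
side0 180 717.0 187.0 | side0 140 716.0 186.0 | side0 100 727.0 439.0 | side0 60 778.0 440.0 | side0 20 715.0 440.0 | side0 -20 707.0 500.0 | side0 -60 707.0 470.0 | side0 -100 749.0 468.0 | side0 -140 755.0 499.0 | side0 -180 706.0 498.0 | side0 -220 708.0 457.0 | 
pos [465.6 289.8  23.4] shift [-412.9   63.  -146.6] y-axis deg 7.24 z [ 1.2e-03  3.0e-04 -1.0e+00] t 3.2 hand 0.539
turn z deg 0.24341612524489165 rad 0.004248412837970248 j6 0.21666584663263233
```

Call:
{"api": "move_arm", "payload": {
  "moves": [
    {"translation": [0,0,-5],"turn": [0,0,0],"hand": 0.4},
    {"translation": [0,0,-10],"turn": [0,0,0],"hand": 0.4},
    {"translation": [0,0,-30],"turn": [0,0,0],"hand": 0.4},
    {"translation": [0,0,-35],"turn": [0,0,0],"hand": 0.4},
    {"translation": [0,0,-35],"turn": [0,0,0],"hand": 0.4},
    {"translation": [0,0,-20],"turn": [0,0,0],"hand": 0.4},
    {"translation": [0,0,-10],"turn": [0,0,0],"hand": 0.4},
    {"translation": [0,0,0],"turn": [0,0,0],"hand": 0.4}
  ]
}}

```text
time_s: 3.87
eef_pos: [465.9, 289.8, 169.5]
ee_rot: [0.001, 0.661, 0.75, 0.002]
force: [-0.1, -0.3, -2.5]
grip_width: 0.538
grip_force: 52.4
```

Call:
{"api": "move_arm", "payload": {
  "moves": [
    {"translation": [-18,3,0],"turn": [0,0,0],"hand": 0.4},
    {"translation": [-35,6,0],"turn": [0,0,0],"hand": 0.4},
    {"translation": [-35,6,0],"turn": [0,0,0],"hand": 0.4},
    {"translation": [-35,6,0],"turn": [0,0,0],"hand": 0.4},
    {"translation": [-35,5,0],"turn": [0,0,0],"hand": 0.4},
    {"translation": [-35,5,0],"turn": [0,0,0],"hand": 0.4},
    {"translation": [-35,5,0],"turn": [0,0,0],"hand": 0.4},
    {"translation": [-35,5,0],"turn": [0,0,0],"hand": 0.4},
    {"translation": [-35,5,0],"turn": [0,0,0],"hand": 0.4},
    {"translation": [-35,5,0],"turn": [0,0,0],"hand": 0.4}
  ]
}}

```text
time_s: 4.7
eef_pos: [557.1, -35.9, 165.3]
ee_rot: [-0.002, 0.661, 0.75, -0.001]
force: [1.8, -0.6, -2.6]
grip_width: 0.536
grip_force: 52.3
```

Call:
{"api": "move_arm", "payload": {
  "moves": [
    {"translation": [-35,5,0],"turn": [0,0,0],"hand": 0.4},
    {"translation": [-30,5,0],"turn": [0,0,0],"hand": 0.4},
    {"translation": [-15,2,0],"turn": [0,0,0],"hand": 0.4},
    {"translation": [0,0,0],"turn": [0,0,0],"hand": 0.4},
    {"translation": [0,0,0],"turn": [0,0,0],"hand": 0.4}
  ]
}}

```text
time_s: 5.12
eef_pos: [579.0, -111.9, 165.7]
ee_rot: [-0.002, 0.662, 0.75, -0.0]
force: [0.6, 1.1, -2.3]
grip_width: 0.535
grip_force: 52.3
```

```bash
python3 - <<'E'
from h import *
c=cam('wrist'); pickle.dump(c,open('w2.pkl','wb')); P=cloud(c)
for lo,hi,r in((50,60,20),(30,50,20),(7,13,110)):
    q,m=circ(P,(580,-51),lo,hi,r)
    if len(q): print(len(q),q.mean(0),(q.min(0)+q.max(0))/2,q.max(0)-q.min(0))
todo(c['s'],[580,-51,170],7); print(proj(c,[580,-51,55]))
cv2.imwrite('pics/w2.png',c['image'])
E
```

```text
207 [579.90922949 -51.03812382  53.2705022 ] [579.98378398 -51.21187399  53.54487287] [10.3214506  10.60363948  6.64432509]
63 [578.52412854 -48.41847425  45.41253595] [579.99030909 -51.08731292  40.27296511] [11.517348   11.47607205 19.3551175 ]
35240 [580.87655076 -45.43358605  10.31130402] [580.1394143  -51.17631739  10.12375235] [179.3546305  179.55387446   5.74920944]
pos [ 579.  -111.9  165.7] shift [60.3  8.6 -4.2] y-axis deg 7.17 z [-0.0027  0.0015 -1.    ] t 5.12 hand 0.535
turn z deg 0.167071715355263 rad 0.002915951519904107 j6 -0.5148385154002769
[[332.68613732 154.4266401 ]]
```

View pics/w2.png

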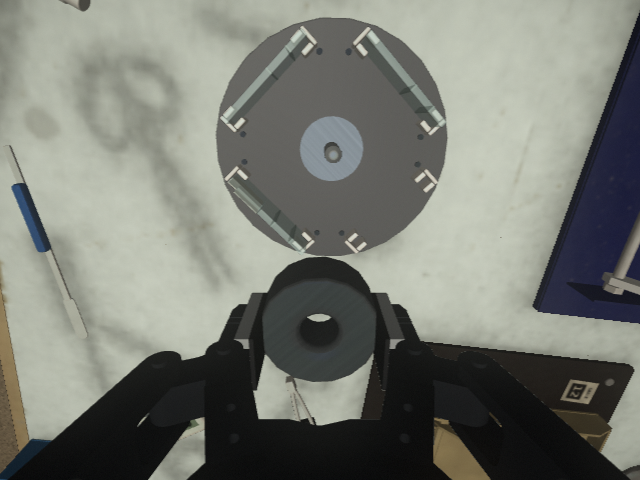

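Wrist view: the post is at (333,152), the ring is held at (320,325), and slides are at (270,78), (400,80) and (270,212), with an empty slot at (390,210). Measure the ring in the hand.

```bash
python3 - <<'E'
from h import *
c=pickle.load(open('w2.pkl','rb'));P=cloud(c)
q,m=circ(P,c['s']['eef_pos'][:2],155,180,24); print(np.percentile(q[:,2],[5,25,50,75,95]))
zt=np.median(q[:,2])
def fit(p):
    A=np.c_[p,np.ones(len(p))];s=np.linalg.lstsq(A,(p**2).sum(1),rcond=None)[0];return s[:2]/2,np.sqrt(s[2]+(s[:2]**2).sum()/4)
m&=abs(P[...,2]-zt)<2
cs,_=cv2.findContours(m.astype(np.uint8),cv2.RETR_CCOMP,cv2.CHAIN_APPROX_NONE)
for k in cs:
    if len(k)>25:
        p=at_z(c,k[:,0],zt)[:,:2]; print(len(k),fit(p))
        ctr,r=fit(p)
        w=proj(c,np.r_[ctr,zt]); print(w)
todo(c['s'],[580,-51.1,165.7])
todo(sense(),[580,-51.1,165.7])
E
```

```text
[163.20029084 166.84818914 167.35868918 167.81691284 168.70724779]
354 (array([ 578.85601904, -111.71624112]), np.float64(23.753872798686572))
[[318.90909866 332.83076146]]
151 (array([ 578.54661959, -110.94440081]), np.float64(8.636353869440024))
[[318.39132394 331.13085462]]
pos [ 579.  -111.9  165.7] shift [60.2  8.6  0.1] y-axis deg 7.17 z [-0.0027  0.0015 -1.    ] t 5.12 hand 0.535
pos [ 579.1 -111.1  166.1] shift [59.4  8.5  0.5] y-axis deg 7.24 z [-0.0022  0.0014 -1.    ] t 5.17 hand 0.533
```

Call:
{"api": "move_arm", "payload": {
  "moves": [
    {"translation": [15,2,0],"turn": [0,0,0],"hand": 0.4},
    {"translation": [20,3,15],"turn": [0,0,0],"hand": 0.4},
    {"translation": [18,3,20],"turn": [0,0,0],"hand": 0.4},
    {"translation": [6,1,20],"turn": [0,0,0],"hand": 0.4},
    {"translation": [0,0,10],"turn": [0,0,0],"hand": 0.4},
    {"translation": [0,0,0],"turn": [0,0,0],"hand": 0.4},
    {"translation": [0,0,0],"turn": [0,0,0],"hand": 0.4},
    {"translation": [0,0,0],"turn": [0,0,0],"hand": 0.4},
    {"translation": [0,0,0],"turn": [0,0,0],"hand": 0.4}
  ]
}}

```text
time_s: 5.92
eef_pos: [581.7, -53.0, 103.6]
ee_rot: [0.001, 0.661, 0.75, 0.0]
force: [-0.4, -0.3, -2.8]
grip_width: 0.536
grip_force: 52.3
```

```bash
python3 - <<'E'
from h import *
todo(sense(),[580.4,-51.3,40],7.2)
E
```

```text
pos [581.7 -53.  103.6] shift [ 1.9 -1.2 63.6] y-axis deg 7.19 z [ 2.1e-03 -7.0e-04 -1.0e+00] t 5.92 hand 0.536
turn z deg -0.0082534091482529 rad -0.00014404916415123388 j6 -0.4167967685749043
```

Call:
{"api": "move_arm", "payload": {
  "moves": [
    {"translation": [1.9,-1.2,0],"turn": [0,0,0],"hand": 0.4},
    {"translation": [0,0,10],"turn": [0,0,0],"hand": 0.4},
    {"translation": [0,0,8],"turn": [0,0,0],"hand": 0.4},
    {"translation": [0,0,0],"turn": [0,0,0],"hand": 0.4},
    {"translation": [0,0,0],"turn": [0,0,0],"hand": 0.4},
    {"translation": [0,0,0],"turn": [0,0,0],"hand": 0.4}
  ]
}}

```text
time_s: 6.42
eef_pos: [579.8, -50.9, 84.2]
ee_rot: [-0.0, 0.661, 0.75, -0.0]
force: [-0.4, -0.2, -1.9]
grip_width: 0.537
grip_force: 52.3
```

```bash
python3 - <<'E'
from h import *
todo(sense(),[580.4,-51.3,40],7.2)
c=cam('wrist')
cv2.imwrite('pics/w3.png',cv2.resize(c['image'][180:420,200:440],(480,480)))
E
```

```text
pos [579.8 -50.9  84.2] shift [-0.5  0.5 44.2] y-axis deg 7.22 z [-1.e-04  0.e+00 -1.e+00] t 6.42 hand 0.537
turn z deg 0.01666309901285956 rad 0.00029082594136021627 j6 -0.41462610701357044
```

View pics/w3.png

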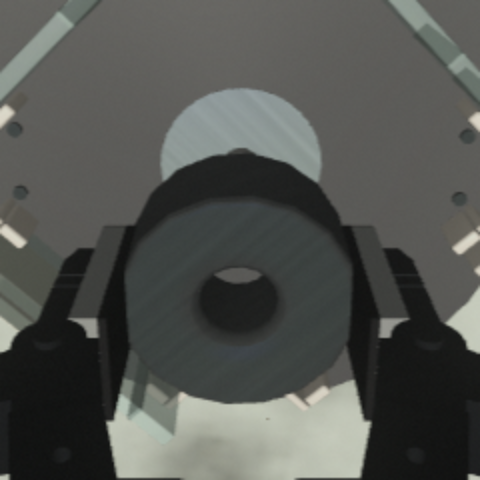

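The ring is centred over the post. Lower it and watch the force.

Call:
{"api": "move_arm", "payload": {
  "moves": [
    {"translation": [-0.5,0.5,4],"turn": [0,0,0],"hand": 0.4},
    {"translation": [0,0,5],"turn": [0,0,0],"hand": 0.4},
    {"translation": [0,0,5],"turn": [0,0,0],"hand": 0.4},
    {"translation": [0,0,5],"turn": [0,0,0],"hand": 0.4},
    {"translation": [0,0,0],"turn": [0,0,0],"hand": 0.4},
    {"translation": [0,0,0],"turn": [0,0,0],"hand": 0.4}
  ]
}}

```text
time_s: 6.97
eef_pos: [580.1, -51.2, 64.9]
ee_rot: [-0.0, 0.661, 0.75, -0.0]
force: [-0.1, 0.1, -2.9]
grip_width: 0.536
grip_force: 52.3
```

Bottom at 41.5 mm, on the post with no contact force.

Call:
{"api": "move_arm", "payload": {
  "moves": [
    {"translation": [0,0,6],"turn": [0,0,0],"hand": 0.4},
    {"translation": [0,0,6],"turn": [0,0,0],"hand": 0.4},
    {"translation": [0,0,6],"turn": [0,0,0],"hand": 0.4},
    {"translation": [0,0,6],"turn": [0,0,0],"hand": 0.4},
    {"translation": [0,0,4],"turn": [0,0,0],"hand": 0.4},
    {"translation": [0,0,2],"turn": [0,0,0],"hand": 0.4},
    {"translation": [0,0,0],"turn": [0,0,0],"hand": 0.4},
    {"translation": [0,0,0],"turn": [0,0,0],"hand": 0.4}
  ]
}}

```text
time_s: 7.63
eef_pos: [580.4, -51.3, 35.3]
ee_rot: [0.0, 0.661, 0.75, 0.0]
force: [-0.3, -0.4, -1.8]
grip_width: 0.536
grip_force: 52.4
```

Call:
{"api": "move_arm", "payload": {
  "moves": [
    {"translation": [0,0,1.2],"turn": [0,0,0],"hand": 0.4},
    {"translation": [0,0,0],"turn": [0,0,0],"hand": 0.4},
    {"translation": [0,0,0],"turn": [0,0,0],"hand": 0.6},
    {"translation": [0,0,0],"turn": [0,0,0],"hand": 0.72},
    {"translation": [0,0,0],"turn": [0,0,0],"hand": 0.72},
    {"translation": [0,0,0],"turn": [0,0,0],"hand": 0.72},
    {"translation": [0,0,0],"turn": [0,0,0],"hand": 0.72}
  ]
}}

```text
time_s: 8.22
eef_pos: [580.4, -51.3, 34.3]
ee_rot: [0.0, 0.661, 0.75, 0.0]
force: [0.8, 0.5, 0.6]
grip_width: 0.72
grip_force: 0.0
```

Call:
{"api": "move_arm", "payload": {
  "moves": [
    {"translation": [0,0,-10],"turn": [0,0,0],"hand": 0.72},
    {"translation": [0,0,-20],"turn": [0,0,0],"hand": 0.72},
    {"translation": [0,0,-35],"turn": [0,0,0],"hand": 0.72},
    {"translation": [0,0,-35],"turn": [0,0,0],"hand": 0.72},
    {"translation": [-20,-3,-25],"turn": [0,0,0],"hand": 0.72},
    {"translation": [-30,-4,-10],"turn": [0,0,0],"hand": 0.72},
    {"translation": [-15,-2,0],"turn": [0,0,0],"hand": 0.72},
    {"translation": [0,0,0],"turn": [0,0,0],"hand": 0.72},
    {"translation": [0,0,0],"turn": [0,0,0],"hand": 0.72},
    {"translation": [0,0,0],"turn": [0,0,0],"hand": 0.72}
  ]
}}

```text
time_s: 9.05
eef_pos: [579.1, -116.0, 168.1]
ee_rot: [-0.001, 0.661, 0.75, -0.0]
force: [-1.1, 1.3, -1.1]
grip_width: 0.721
grip_force: 0.0
```

```bash
python3 - <<'E'
from h import *
c=cam('wrist'); pickle.dump(c,open('w4.pkl','wb')); P=cloud(c)
for lo,hi,r in((50,60,20),(31,39,35),(7,13,110)):
    q,m=circ(P,(580,-51),lo,hi,r)
    if len(q): print(len(q),q.mean(0),(q.min(0)+q.max(0))/2,q.max(0)-q.min(0))
th=np.radians(142); X=np.array([np.cos(th),np.sin(th)]);Y=np.array([-X[1],X[0]])
for nm,d,t in(('+x',X,Y),('+y',Y,X),('-y',-Y,X)):
    dx=P[...,:2]-np.array([580.,-51.1]); u=dx@d; v=dx@t
    m=(abs(u-66)<7)&(abs(v)<42)&(P[...,2]>42)&(P[...,2]<49)
    A=np.polyfit(v[m],u[m],1) ; print(nm,m.sum(),'u0',A[1],'slope deg',np.degrees(np.arctan(A[0])),'v',v[m].min(),v[m].max(),'z',np.median(P[m][:,2]))
todo(c['s'],[580,-51,165])
im=c['image']; p=proj(c,[580,-51,20])[0].astype(int); print(p)
y0=max(0,p[1]-140);x0=p[0]-140
cv2.imwrite('pics/w4.png',cv2.resize(im[y0:y0+280,x0:x0+280],(600,600),interpolation=cv2.INTER_CUBIC)); print(x0,y0)
E
```

```text
212 [579.85337391 -50.96928184  53.31434153] [580.00730388 -51.42748889  53.2931137 ] [10.98138455 10.64186258  6.52138164]
3463 [579.74667394 -50.8682671   35.057354  ] [579.92397296 -51.55349473  34.78655055] [49.32023025 49.24436899  7.5303883 ]
31634 [580.80104947 -44.94222241  10.31603916] [579.91763482 -51.00668929  10.28040214] [179.08688769 179.0463469    5.43572336]
+x 1105 u0 65.48515854012864 slope deg 0.6801039829550146 v -38.72838094819482 37.39521003343528 z 45.156983451589085
+y 708 u0 65.70195973832651 slope deg -0.4761253157233991 v -37.04340197668014 30.323000260572936 z 45.15658157649192
-y 1121 u0 65.52493587042169 slope deg 0.7312862604784084 v -38.700886713303156 36.90041923721636 z 45.1306694539836
pos [ 579.1 -116.   168.1] shift [64.4  9.   3.2] y-axis deg 7.23 z [-0.0019  0.0012 -1.    ] t 9.05 hand 0.721
[331 143]
191 3
```

View pics/w4.png

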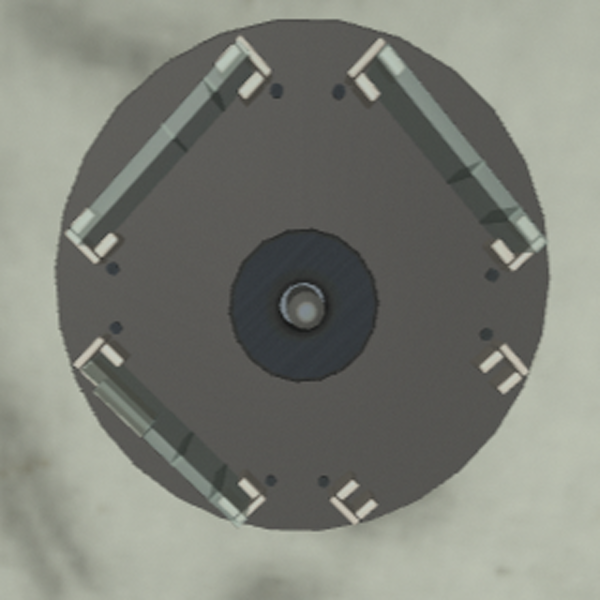

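The ring is seated. In the zoomed view, candidates are the slides at (170,140), (460,140), (170,440) and the green decoy elsewhere. The lower-left one (170,440) fits: its top edge is cut 8 mm short at the upper-left end (95,375). The other two run full length (76 mm). Its frosted face points outward, away from the post. I'll grip it at slide x ≈ -8 with tool y pointing outward.

Call:
{"api": "move_arm", "payload": {
  "moves": [
    {"translation": [0,0,0],"turn": [0,0,0.12],"hand": 0.4},
    {"translation": [0,0,0],"turn": [0,0,0.12],"hand": 0.4},
    {"translation": [0,0,0],"turn": [0,0,0.12],"hand": 0.4},
    {"translation": [0,0,0],"turn": [0,0,0.12],"hand": 0.4},
    {"translation": [0,0,0],"turn": [0,0,0.12],"hand": 0.4},
    {"translation": [0,0,0],"turn": [0,0,0.12],"hand": 0.4},
    {"translation": [0,0,0],"turn": [0,0,0.12],"hand": 0.4},
    {"translation": [0,0,0],"turn": [0,0,0.12],"hand": 0.4},
    {"translation": [0,0,0],"turn": [0,0,0.12],"hand": 0.4},
    {"translation": [0,0,0],"turn": [0,0,0.12],"hand": 0.4}
  ]
}}

```text
time_s: 9.93
eef_pos: [579.4, -115.7, 168.5]
ee_rot: [-0.0, 0.97, 0.244, -0.0]
force: [0.5, 1.1, -0.2]
grip_width: 0.397
grip_force: 0.0
```

Call:
{"api": "move_arm", "payload": {
  "moves": [
    {"translation": [0,0,0],"turn": [0,0,0.12],"hand": 0.4},
    {"translation": [0,0,0],"turn": [0,0,0.12],"hand": 0.4},
    {"translation": [0,0,0],"turn": [0,0,0.12],"hand": 0.4},
    {"translation": [0,0,0],"turn": [0,0,0.12],"hand": 0.4},
    {"translation": [0,0,0],"turn": [0,0,0.12],"hand": 0.4},
    {"translation": [0,0,0],"turn": [0,0,0.12],"hand": 0.4},
    {"translation": [0,0,0],"turn": [0,0,0.12],"hand": 0.4},
    {"translation": [0,0,0],"turn": [0,0,0.12],"hand": 0.4},
    {"translation": [0,0,0],"turn": [0,0,0.12],"hand": 0.4},
    {"translation": [0,0,0],"turn": [0,0,0.09],"hand": 0.4}
  ]
}}

```text
time_s: 10.77
eef_pos: [579.4, -115.7, 168.5]
ee_rot: [-0.0, 0.943, -0.333, -0.001]
force: [-0.0, 0.1, 0.2]
grip_width: 0.403
grip_force: 0.0
```

```bash
python3 - <<'E'
from h import *
todo(sense(),[544.9,-107.1,100],-128.6); print(sense()['joints'])
c=cam('wrist'); pickle.dump(c,open('w5.pkl','wb'));P=cloud(c)
th=np.radians(141.4); X=np.array([np.cos(th),np.sin(th)]);Y=np.array([-X[1],X[0]])
dx=P[...,:2]-np.array([580.,-51.1]); u=dx@Y; v=dx@X
m=(abs(u-66)<7)&(abs(v)<42)&(P[...,2]>42)&(P[...,2]<49); print(m.sum())
if m.sum()>50: A=np.polyfit(v[m],u[m],1); print(A,np.degrees(A[0]),v[m].min(),v[m].max(),np.median(u[m]),u[m].min(),u[m].max())
cv2.imwrite('pics/w5.png',c['image'])
E
```

```text
pos [ 579.4 -115.7  168.5] shift [-32.2  15.   68.5] y-axis deg -128.85 z [-1.2e-03  7.0e-04 -1.0e+00] t 10.77 hand 0.403
turn z deg -0.24567170189737908 rad -0.004287780077087265 j6 1.8534960623229781
[-3.95219958e-01  5.27542335e-01  1.40110763e+00  1.86798376e-04
  1.21427191e+00  1.85349606e+00]
525
[3.79071354e-03 6.55760602e+01] 0.21719188718296917 -38.408298514140405 29.632087783896058 65.54074064289948 63.09275539310939 68.30303017396965
```

View pics/w5.png

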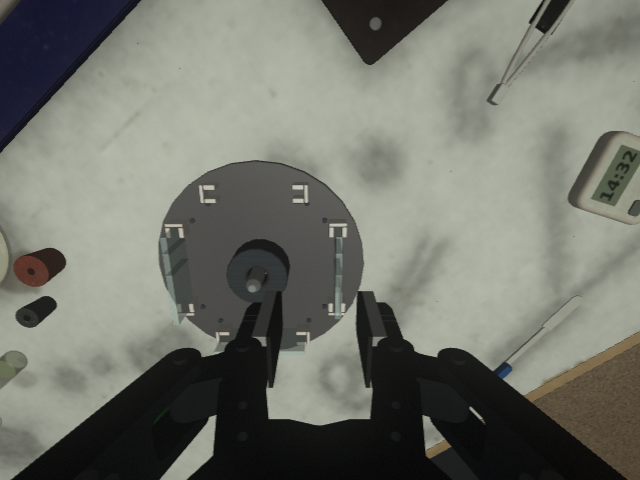

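The notched slide is at (338,270), square to the fingers. Move over it.

Call:
{"api": "move_arm", "payload": {
  "moves": [
    {"translation": [-16,7,15],"turn": [0,0,0],"hand": 0.4},
    {"translation": [-16,8,25],"turn": [0,0,0],"hand": 0.4},
    {"translation": [0,0,20],"turn": [0,0,-0.004],"hand": 0.4},
    {"translation": [0,0,8],"turn": [0,0,0],"hand": 0.4},
    {"translation": [0,0,0],"turn": [0,0,0],"hand": 0.4},
    {"translation": [0,0,0],"turn": [0,0,0],"hand": 0.4}
  ]
}}

```text
time_s: 11.32
eef_pos: [545.8, -108.5, 101.5]
ee_rot: [0.0, 0.945, -0.328, 0.0]
force: [0.5, -0.6, 0.5]
grip_width: 0.401
grip_force: 0.0
```

```bash
python3 - <<'E'
from h import *
todo(sense(),[544.9,-107.1,38],-128.6)
E
```

```text
pos [ 545.8 -108.5  101.5] shift [-1.6 -0.5 63.5] y-axis deg -128.27 z [ 4.e-04 -2.e-04 -1.e+00] t 11.32 hand 0.401
turn z deg 0.3328500933536134 rad 0.005809330044591048 j6 1.831913928467235
```

Call:
{"api": "move_arm", "payload": {
  "moves": [
    {"translation": [-1.6,-0.5,5],"turn": [0,0,0.005],"hand": 0.4},
    {"translation": [0,0,12],"turn": [0,0,0],"hand": 0.4},
    {"translation": [0,0,12],"turn": [0,0,0],"hand": 0.4},
    {"translation": [0,0,12],"turn": [0,0,0],"hand": 0.4},
    {"translation": [0,0,12],"turn": [0,0,0],"hand": 0.4},
    {"translation": [0,0,7],"turn": [0,0,0],"hand": 0.4},
    {"translation": [0,0,3],"turn": [0,0,0],"hand": 0.4},
    {"translation": [0,0,0],"turn": [0,0,0],"hand": 0.4},
    {"translation": [0,0,0],"turn": [0,0,0],"hand": 0.4}
  ]
}}

```text
time_s: 12.07
eef_pos: [544.6, -107.4, 38.5]
ee_rot: [0.0, 0.944, -0.331, 0.0]
force: [0.5, 1.4, 0.8]
grip_width: 0.4
grip_force: 0.0
```

```bash
python3 - <<'E'
from h import *
todo(sense(),[544.9,-107.1,38],-128.6); print(sense()['force'])
E
```

```text
pos [ 544.6 -107.4   38.5] shift [ 0.1 -0.4  0.5] y-axis deg -128.63 z [ 7.e-04 -3.e-04 -1.e+00] t 12.07 hand 0.4
turn z deg -0.02858973591489189 rad -0.0004989850239905368 j6 1.8392349597474082
[0.5218999  1.39956865 0.79732667]
```

Aligned. Close gently.

Call:
{"api": "move_arm", "payload": {
  "moves": [
    {"translation": [0,-0.4,0],"turn": [0,0,0],"hand": 0.3},
    {"translation": [0,0,0],"turn": [0,0,0],"hand": 0.2},
    {"translation": [0,0,0],"turn": [0,0,0],"hand": 0.1},
    {"translation": [0,0,0],"turn": [0,0,0],"hand": 0},
    {"translation": [0,0,0],"turn": [0,0,0],"hand": 0},
    {"translation": [0,0,0],"turn": [0,0,0],"hand": 0},
    {"translation": [0,0,0],"turn": [0,0,0],"hand": 0},
    {"translation": [0,0,0],"turn": [0,0,0],"hand": 0}
  ],
  "grip_force": 30
}}

```text
time_s: 12.73
eef_pos: [544.7, -107.0, 38.5]
ee_rot: [0.0, 0.944, -0.331, 0.0]
force: [-1.2, 1.1, 5.8]
grip_width: 0.05
grip_force: 32.9
```

Call:
{"api": "move_arm", "payload": {
  "moves": [
    {"translation": [0,0,-3],"turn": [0,0,0],"hand": 0},
    {"translation": [0,0,-5],"turn": [0,0,0],"hand": 0},
    {"translation": [0,0,-8],"turn": [0,0,0],"hand": 0},
    {"translation": [0,0,-12],"turn": [0,0,0],"hand": 0},
    {"translation": [0,0,-15],"turn": [0,0,0],"hand": 0},
    {"translation": [0,0,-20],"turn": [0,0,0],"hand": 0},
    {"translation": [0,0,-30],"turn": [0,0,0],"hand": 0},
    {"translation": [0,0,-35],"turn": [0,0,0],"hand": 0},
    {"translation": [0,0,-35],"turn": [0,0,0],"hand": 0},
    {"translation": [0,0,-35],"turn": [0,0,0],"hand": 0}
  ]
}}

```text
time_s: 13.57
eef_pos: [544.1, -106.8, 238.5]
ee_rot: [0.0, 0.944, -0.331, 0.0]
force: [0.3, -0.2, -0.8]
grip_width: 0.055
grip_force: 32.1
```

Call:
{"api": "move_arm", "payload": {
  "moves": [
    {"translation": [0,0,-30],"turn": [0,0,-0.05],"hand": 0},
    {"translation": [0,0,-15],"turn": [0,0,-0.1],"hand": 0},
    {"translation": [0,0,0],"turn": [0,0,-0.12],"hand": 0},
    {"translation": [0,0,0],"turn": [0,0,-0.12],"hand": 0},
    {"translation": [0,0,0],"turn": [0,0,-0.12],"hand": 0},
    {"translation": [0,0,0],"turn": [0,0,-0.12],"hand": 0},
    {"translation": [0,0,0],"turn": [0,0,-0.12],"hand": 0},
    {"translation": [0,0,0],"turn": [0,0,-0.12],"hand": 0},
    {"translation": [0,0,0],"turn": [0,0,-0.12],"hand": 0},
    {"translation": [0,0,0],"turn": [0,0,-0.12],"hand": 0}
  ]
}}

```text
time_s: 14.4
eef_pos: [544.3, -106.8, 281.7]
ee_rot: [0.0, 0.976, 0.219, 0.0]
force: [-0.5, -0.0, -0.4]
grip_width: 0.053
grip_force: 32.1
```

```bash
python3 - <<'E'
from h import *
s=sense();todo(s,[480,-107,280],-15);print(s['joints'],s['grip_force'])
c=cam('scene');P=cloud(c)
for lo,hi,r in((50,60,20),(31,39,28),(7,13,110)):
    q,m=circ(P,(580,-53),lo,hi,r)
    if len(q): print(len(q),q.mean(0),(q.min(0)+q.max(0))/2,q.max(0)-q.min(0))
p=proj(c,s['eef_pos'])[0].astype(int);print(p)
im=c['image'][max(0,p[1]-90):p[1]+150,p[0]-150:p[0]+170]; cv2.imwrite('pics/s6.png',cv2.resize(im,None,fx=2.4,fy=2.4,interpolation=cv2.INTER_CUBIC))
E
```

```text
pos [ 544.3 -106.8  281.7] shift [-58.2 -27.3   1.7] y-axis deg -64.69 z [ 3.e-04 -1.e-04 -1.e+00] t 14.4 hand 0.053
turn z deg -49.68801798205992 rad -0.8672195125770943 j6 0.7239560270462733
[-4.05066481e-01  3.58836039e-01  1.35236869e+00 -2.59214923e-05
  1.43007581e+00  7.23956027e-01] 32.05393195152283
15 [578.43647898 -54.31519467  52.62171774] [578.61011143 -54.20151666  52.7590365 ] [9.87468661 7.67751512 4.04623483]
286 [577.79278235 -56.6265658   34.06692818] [578.77011477 -53.59427493  34.9808512 ] [47.69759897 50.04352741  7.88369062]
2989 [574.73431367 -66.43901263   9.44676126] [579.74412547 -53.04213935   9.9820928 ] [179.15471327 180.42592058   5.95946208]
[333 168]
```

View pics/s6.png

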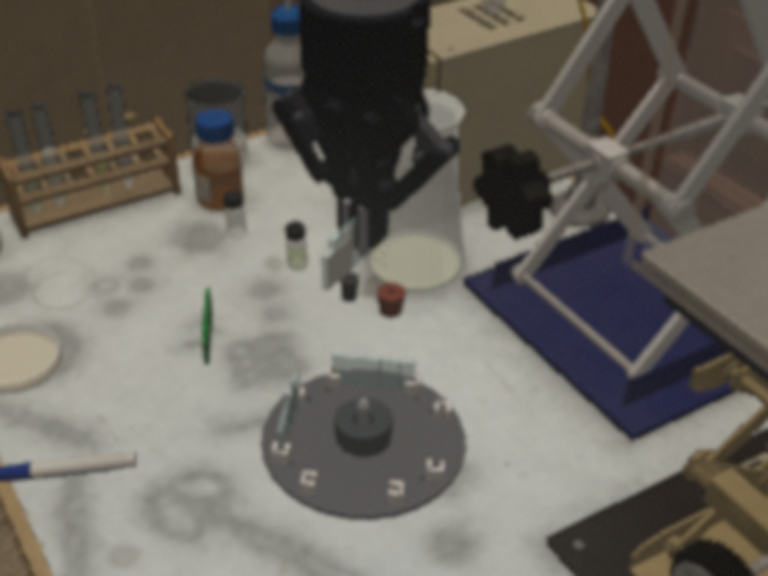

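The slide is held at (345,250) with the pale frosted end free on the left; ring, stand and the two blanks are in place. Now turn it radially and tip the label up.

Call:
{"api": "move_arm", "payload": {
  "moves": [
    {"translation": [0,0,0],"turn": [0,0,-0.11],"hand": 0},
    {"translation": [0,0,0],"turn": [0,0,-0.11],"hand": 0},
    {"translation": [0,0,0],"turn": [0,0,-0.11],"hand": 0},
    {"translation": [0,0,0],"turn": [0,0,-0.11],"hand": 0},
    {"translation": [0,0,0],"turn": [0,0,-0.11],"hand": 0},
    {"translation": [0,0,0],"turn": [0,0,-0.11],"hand": 0},
    {"translation": [0,0,0],"turn": [0,0,0],"hand": 0}
  ]
}}

```text
time_s: 15.03
eef_pos: [544.3, -106.9, 281.5]
ee_rot: [0.0, 0.853, 0.521, 0.0]
force: [-0.1, 0.3, 0.7]
grip_width: 0.048
grip_force: 32.1
```

Call:
{"api": "move_arm", "payload": {
  "moves": [
    {"translation": [0,0,0],"turn": [-0.05,0,0],"hand": 0},
    {"translation": [0,0,0],"turn": [-0.1,0,0],"hand": 0},
    {"translation": [0,0,0],"turn": [-0.1,0,0],"hand": 0},
    {"translation": [0,0,0],"turn": [-0.1,0,0],"hand": 0},
    {"translation": [0,0,0],"turn": [-0.1,0,0],"hand": 0},
    {"translation": [0,0,0],"turn": [-0.1,0,0],"hand": 0}
  ]
}}

```text
time_s: 15.53
eef_pos: [544.3, -106.8, 282.0]
ee_rot: [0.234, 0.822, 0.499, 0.144]
force: [1.0, -0.0, -0.2]
grip_width: 0.05
grip_force: 32.1
```

```bash
python3 - <<'E'
from h import *
s=sense(); print(rot(s).as_matrix().round(3),s['joints'].round(3),s['eef_pos'],s['time_s'],s['grip_force'])
E
```

```text
[[ 0.462  0.753  0.47 ]
 [ 0.887 -0.394 -0.241]
 [ 0.003  0.528 -0.849]] [-0.384  0.119  1.751 -0.072  0.719  0.137] [ 544.29330296 -106.76201204  282.02920958] 15.5333 32.06395447254181
```

Call:
{"api": "move_arm", "payload": {
  "moves": [
    {"translation": [0,0,0],"turn": [-0.09,0,0],"hand": 0},
    {"translation": [0,0,0],"turn": [-0.09,0,0],"hand": 0},
    {"translation": [0,0,0],"turn": [-0.09,0,0],"hand": 0},
    {"translation": [0,0,0],"turn": [-0.08,0,0],"hand": 0},
    {"translation": [0,0,0],"turn": [0,0,0],"hand": 0},
    {"translation": [0,0,0],"turn": [0,0,0],"hand": 0},
    {"translation": [0,0,0],"turn": [0,0,0],"hand": 0},
    {"translation": [0,0,0],"turn": [0,0,0],"hand": 0},
    {"translation": [0,0,0],"turn": [0,0,0],"hand": 0},
    {"translation": [0,0,0],"turn": [0,0,0],"hand": 0}
  ]
}}

```text
time_s: 16.37
eef_pos: [544.7, -107.2, 281.4]
ee_rot: [0.371, 0.769, 0.469, 0.227]
force: [-0.2, 0.1, 0.2]
grip_width: 0.049
grip_force: 32.1
```

```bash
python3 - <<'E'
from h import *
c=cam('scene');s=c['s']; R=rot(s).as_matrix();print(R.round(3),s['joints'].round(3),s['dq'].round(3),s['eef_pos'],s['time_s'],s['grip_force'])
P=cloud(c); L=(P-s['eef_pos'])@R   # tool coords
m=(abs(L[...,1])<8)&(abs(L[...,0])<60)&(abs(L[...,0])>12)&(abs(L[...,2])<35); q=L[m]
print(len(q)); 
if len(q)>3: print(q.min(0),q.max(0),np.median(q,0))
for lo,hi,r in((50,60,20),(31,39,28),(7,13,110)):
    q,mm=circ(P,(580,-53),lo,hi,r)
    if len(q): print(len(q),(q.min(0)+q.max(0))/2)
p=proj(c,s['eef_pos'])[0].astype(int);print(p)
im=c['image'][p[1]-50:p[1]+130,p[0]-120:p[0]+120]; cv2.imwrite('pics/s7.png',cv2.resize(im,None,fx=3,fy=3,interpolation=cv2.INTER_CUBIC))
E
```

```text
[[ 0.458  0.553  0.696]
 [ 0.889 -0.285 -0.358]
 [ 0.     0.783 -0.622]] [-0.369  0.054  1.976 -0.373  0.229  0.431] [ 0.001  0.     0.009 -0.007 -0.005  0.004] [ 544.73498573 -107.1500654   281.37814904] 16.3667 32.08178400993347
372
[-47.82617292  -7.95810209 -34.43213072] [28.82036824  7.97092062 29.44664873] [-25.99375063   2.01782526   5.80320849]
14 [578.33464855 -53.30968507  52.48979103]
285 [579.29572898 -54.46726029  34.96713205]
2983 [579.93441235 -53.36830864   9.96763518]
[333 168]
```

View pics/s7.png

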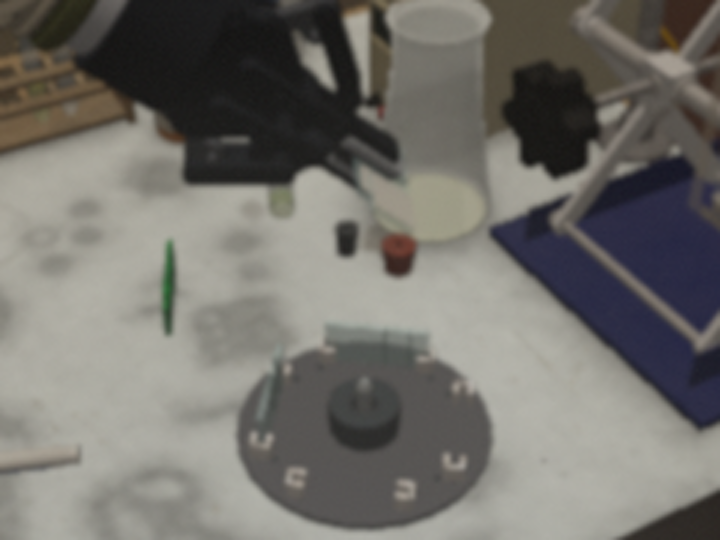

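The slide is held with its pale frosted end toward the camera and clear of the pads. Label normal is 38° from vertical and TCP height 281 mm; ring, stand and blanks are in place.

```bash
python3 -c "
from rig import finish_job
print(finish_job())"
```

```text
the job is handed in; nothing more can be done
None
```

I handed the job in at about 16.4 s of the 48 s allowed: the ring is seated on the stand, and the notched slide is held still by its clear part about 28 cm up, with its label face 38° from straight up; no verdict came back.

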